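Match the lids to the sample pots and hang up the leftover lid

ROBOT

A 6-joint arm with a two-finger parallel gripper is mounted at the origin on the work surface. World frame = base frame: x ahead of the robot, y to its left, z up, the work surface at z = 0. Lengths are in m, angles in rad, forces in N, time in s.
With the tool pointing down it reaches from about 0.325 to 0.875 m from the base axis. Payload 4.4 kg.
Tool frame: the origin (TCP) lies midway between the tips of the shut fingers; the grasp point (between the pads) lies 19 mm behind it; z points along the fingers, y is the line along which they close (so a half turn about z gives the same grasp; the last joint's range is limited). The gripper opens to 85 mm and grips with 20 to 120 N. Pads are 22 mm wide; open, the fingers measure 114 mm over their backs; the gripper's body (76 mm by 85 mm) begins 54 mm behind the grasp point. The pads swing forward as they close: fully open they stand 13 mm farther back than shut.
Start: joints at [1.179, 0.207, 1.542, -0, 1.393, -0.15], TCP at [0.138, 0.558, 0.231] pointing down, gripper open.
Joint ranges: [-2.73, 2.73], [-0.86, 2.22], [0.23, 2.46], [-1.11, 4.25], [0.08, 2.63], [-2.82, 2.82]. Speed limits (rad/s): [2.79, 2.79, 3.14, 3.14, 3.14, 3.14].

INTERFACE

Orientations are given as [roll, pitch, yaw] about the fixed x, y, z axes, in that order (R = Rz(yaw) Ry(pitch) Rx(roll)).
In Python, from cell import manip gives the robot as it stands.
- The arm moves only by the tool arm_command, never from a script. Its argument "deltas" is a list of rows, each an object of numbers: "dx", "dy", "dz": the shift along the tool's x, y, z in mm; "ax", "ay", "az": the turn, a rotation vector about the tool's x, y, z in rad; "grip": the finger opening in mm, from 0 to 85.4. A call has 1 to 10 rows; each row shifts and turns the commanded pose from where the row before left it, along the tool's axes as they then stand; what a row does not reach is not made up. A row lasts 1/8 s, in which the tool goes at most 62.5 mm and 10.7 degrees, less where a joint would pass 70% of its speed; a pose out of reach is approached as far as the arm can. A call with a gripper value outside its range is refused whole. The fingers move at their own pace and stop on an object; the grip force is fixed at half the most. Time passes only in rows, so rows that do not move let the fingers close. It gives the time, the measured TCP pose, the force, the opening and the grip force at its end, in the units of the state.
- manip.sense(): the state, without advancing time (a new reading comes with each control period).
- manip.snapshot(name): name is "scene" or "top" or "wrist"; returns the picture (384x512x3 uint8, red, green, blue); there is no depth.
- manip.calibration(name): a dict with "fov_y" (degrees; the focal length in pixels is half the picture's height over the tangent of half this angle, whatever the lens; pixels are square), "cx", "cy" (the principal point, pixels), "camera_from_world" (4x4, takes a point from world to camera coordinates). Camera axes: x right, y up, looking along -z (the intrinsics and any distortion apply to the point x, -y, -z); pixel columns grow to the right and rows downward; lengths in m; the calibration is good to about 2 mm. A picture is of the moment at which its call begins: read the wrist's pose just before it. calibration takes no time and is no camera call; for the wrist camera it gives the pose at the moment of the call.
- manip.sign_off(): hands the job in; it is judged then, once.
The state is a dict: "time_s": time; "joint_pos": joint angles; "qd": joint speeds; "joint_torque": joint torques, N m; "position": TCP position; "ee_rot": TCP orientation; "force": force on the tool from outside, world axes, zero at the start; "wrist_torque": the same for the moment, N m; "grip_width": opening from 0.0 (shut) to 1.0 (fully open); "finger_force": force on a finger pad.
Only numpy, scipy, OpenCV 4.12 (cv2) and the standard library are available. Lean on these libraries where they do the work, as an engineer would, in place of code of your own. Each camera call takes 0.05 s, during which the arm holds its last target. There are 200 camera calls.

TASK

Close each of the two open steel pots with the lid that fits it, fully home so that it lies flat on the rim, and hang the leftover lid by its knob in the fork of the lid holder: stem into the slot from the open end, knob resting down on the prongs behind their raised tips. Lower the lids gently rather than dropping them, leave the pots standing where they are and do not disturb the other things on the bench.

Things in the scene. Friction and masses are not known exactly. Their poses are not given: they have to be found in the camera images.
- round_pot: Open round steel pot, loose, 0.7 kg, outer diameter 104, height 70, wall 4 (mouth 96 across). Origin: centre of its underside, z up.
- square_pot: Open square steel pot, loose, 0.7 kg, 92 x 92 outside, height 70, wall 4 (mouth 84 x 84). Origin: centre of its underside; x and y square to its sides.
- large_round_lid: Lid of the round pot, about 0.32 kg: steel disc, diameter 112, 6 thick, with a 10 mm deep plug below (diameter 88, tapering to 82) that enters the pot's mouth with 4 mm play all round. Seated, the disc lies on the rim and the lid's origin is 60 mm above the pot's. Origin: centre of the plug's underside, z up. Knob: see its knob point.
- square_lid: Lid of the square pot, about 0.32 kg: steel plate 100 x 100 x 6 with a 10 mm deep square plug below (76, its lowest 4 mm 70) that enters the mouth with 4 mm play all round when parallel to the pot's sides (any quarter turn). Seated, its origin is 60 mm above the pot's. x, y square to its sides. Origin: centre of the plug's underside, z up. Knob: see its knob point.
- small_round_lid: The leftover lid, about 0.22 kg, which fits neither pot: steel disc of diameter 84, 6 thick, with a 10 mm deep plug below (diameter 64). Origin: centre of the plug's underside, z up. Knob: see its knob point.
- large_round_lid_knob (a point): Point on the large round lid's axis at the underside of its knob, 50 mm above the lid's origin. Above it the upright black cylindrical knob, diameter 36, 40 high, the place to grip; below it the bare steel stem, diameter 10, 34 long, down to the disc.
- square_lid_knob (a point): Point on the square lid's axis at the underside of its knob, 50 mm above the lid's origin. Above it the upright black cylindrical knob, diameter 36, 40 high, the place to grip; below it the bare steel stem, diameter 10, 34 long, down to the disc.
- small_round_lid_knob (a point): Point on the small round lid's axis at the underside of its knob, 50 mm above the lid's origin. Above it the upright black cylindrical knob, diameter 36, 40 high, the place to grip; below it the bare steel stem, diameter 10, 34 long, down to the disc.
- fork_stand: Steel lid holder fixed on the left or right: base 170 x 80 x 12, a post and a level two-pronged fork, upper face 170 mm above the bench, 6 thick. The prongs point along its -x (roughly to the robot); the slot opens at that end. Origin on the bench under the throat; the post (diameter 16) is 85 mm behind (+x). Only the prongs' tips rise above the fork.
- fork_seat (a point): Centre of the throat, level with the prongs' upper face; axes as the stand. Slot 18 wide, open at x = -34 mm, closed at x = +10. Each prong (14 wide) has a raised tip 6 high, x = -34 to -22. Bring the stem in along +x with the knob's underside above the tips, then down: the knob rests flat on the prongs between tips and closed end.
- reagent_bottle: Amber bottle, diameter 68, height 150, loose, on the side opposite to the fork stand; bystander. Origin: centre of its underside.
- brush: Brush 150 long, lying between the pots; bystander. Origin near its middle, on the bench.
- wrench: Wrench 180 long, lying near the robot on its right; bystander. Origin near its middle.
- spatula: Spatula 190 long, lying near the robot on its left; bystander. Origin near its middle.
- beaker: Glass beaker, diameter 76, height 90, towards the far edge; bystander. Origin: centre of its underside.
- jar: White jar, diameter 70, height 90, towards the far edge; bystander. Origin: centre of its underside.
Things that resemble listed ones, but are neither listed nor needed, are in the scene too. What is shaped like the small_round_lid but blue, purple or turquoise is not meant.

How it is judged:
At the end, for the whole second after the job is handed in: Round and square pot each carry their lid: centres within 8 mm, lid origin 56 to 63 mm above the pot's, tilt under 0.06 rad. The small lid hangs: knob underside within 12 mm sideways and -3 to +4 mm in height of fork_seat, tilt under 0.12 rad. All at rest (horizontal distance between large_round_lid and round_pot below 0.008 m and z of large_round_lid in the frame of round_pot between 0.056 and 0.063 m and angle between each of large_round_lid, round_pot, square_lid, square_pot's own z axis and vertical below 0.06 rad and horizontal distance between square_lid and square_pot below 0.008 m and z of square_lid in the frame of square_pot between 0.056 and 0.063 m and horizontal distance between small_round_lid_knob and fork_seat below 0.012 m and z of small_round_lid_knob in the frame of fork_seat between -0.003 and 0.004 m and angle between small_round_lid's own z axis and vertical below 0.12 rad and angular speed of small_round_lid below 0.3 rad/s and linear speed of each of large_round_lid, square_lid, small_round_lid below 0.02 m/s); the robot touches nothing.
It fails at once if a pot is pushed more than 30 mm from where it stood or tipped (distance of any of round_pot, square_pot from where it was at the start of the episode above 0.03 m or angle between any of round_pot, square_pot's own z axis and vertical above 0.35 rad).
It fails at once if another thing on the bench is moved more than 40 mm, or the bottle, beaker or jar is tipped (distance of any of reagent_bottle, brush, wrench, spatula, beaker, jar from where it was at the start of the episode above 0.04 m or angle between any of reagent_bottle, beaker, jar's own z axis and vertical above 0.4 rad).
It fails at once if a lid is dropped onto its pot: it moves faster than 0.6 m/s within 20 mm above its seat ((horizontal distance between large_round_lid and round_pot below 0.03 m and z of large_round_lid in the frame of round_pot below 0.08 m and linear speed of large_round_lid above 0.6 m/s) or (horizontal distance between square_lid and square_pot below 0.03 m and z of square_lid in the frame of square_pot below 0.08 m and linear speed of square_lid above 0.6 m/s)).
It fails at once if the small lid is dropped onto the fork: it moves faster than 0.6 m/s within 20 mm above the throat (horizontal distance between small_round_lid_knob and fork_seat below 0.03 m and z of small_round_lid_knob in the frame of fork_seat below 0.02 m and linear speed of small_round_lid above 0.6 m/s).
It also fails if it takes over 72 s, if anything falls off the work surface, if the arm or the gripper's body presses on something with over 40 N, if the wrist force passes 120 N, or if a joint passes its speed limit or range.

## Working session

There is one attempt and no reset: what is moved stays moved. The work goes in short steps, Python scripts to look and compute and a tool call to move; the robot and the scene stay as the last step left them, time stands still between calls to the robot, and variables do not carry over. Pictures are saved under pics/ and viewed, at most 14 in all, crops included, and the job is handed in when it is done.

Besides the shell and the picture viewer there is one more tool, called after "Request:" as name(argument=value, ...) on one line, values as JSON. arm_command: Moves the arm, as the interface text tells. Its arguments: {"type":"object","properties":{"deltas":{"type":"array","items":{"type":"object","properties":{"dx":{"type":"number"},"dy":{"type":"number"},"dz":{"type":"number"},"ax":{"type":"number"},"ay":{"type":"number"},"az":{"type":"number"},"grip":{"type":"number"}}}}},"required":["deltas"]}

```bash
mkdir -p pics; python3 - <<'E'
from cell import manip
import cv2,numpy as np
s=manip.sense();print(s)
for n in("scene","top"):
    im=manip.snapshot(n);cv2.imwrite(f"pics/{n}0.png",im[:,:,::-1])
    c=manip.calibration(n);print(n,c)
a=[cv2.imread(f"pics/{n}0.png") for n in("scene","top")]
for n,i in zip(("scene","top"),a): cv2.imwrite(f"pics/{n}0b.png",cv2.resize(i,(800,600),interpolation=cv2.INTER_CUBIC))
E
```

```text
{'time_s': 0.0, 'joint_pos': array([ 1.17849797e+00,  2.07457622e-01,  1.54295357e+00, -3.39451656e-06,
        1.39345727e+00, -1.50510773e-01]), 'qd': array([ 7.37531439e-04, -1.29827152e-03,  6.73493716e-05, -5.52082919e-04,
        4.88901002e-04,  1.17690183e-04]), 'joint_torque': array([ 4.19371745e-04, -3.83022416e+01, -2.91606027e+01, -3.12891916e-05,
        1.02798908e-02, -1.08760467e-06]), 'position': array([0.1374077 , 0.55757473, 0.23010455]), 'ee_rot': array([-3.13934207e+00, -3.37939171e-04,  2.89980529e+00]), 'force': array([0.15590165, 0.01437655, 0.06052558]), 'wrist_torque': array([ 0.0182915 , -0.03894542, -0.01325717]), 'finger_force': 0.0, 'grip_width': 0.9986426944933089}
scene {'fov_y': 54.00054891273866, 'cx': 255.01678197565016, 'cy': 188.41427711091353, 'camera_from_world': array([[ 0.56190152,  0.82715033, -0.00943469, -0.23917041],
       [-0.70104798,  0.48222961,  0.52534402,  0.34938678],
       [ 0.43908816, -0.28857743,  0.85083762, -1.49887927],
       [ 0.        ,  0.        ,  0.        ,  1.        ]])}
top {'fov_y': 53.662990976443055, 'cx': 247.87559397541446, 'cy': 189.78975411334807, 'camera_from_world': array([[ 0.00957531, -0.99980555,  0.01723874, -0.10245875],
       [ 0.99309858,  0.01152349,  0.11671516, -0.52804219],
       [-0.11689111,  0.01600218,  0.99301581, -1.20976151],
       [ 0.        ,  0.        ,  0.        ,  1.        ]])}
```

View pics/top0b.png

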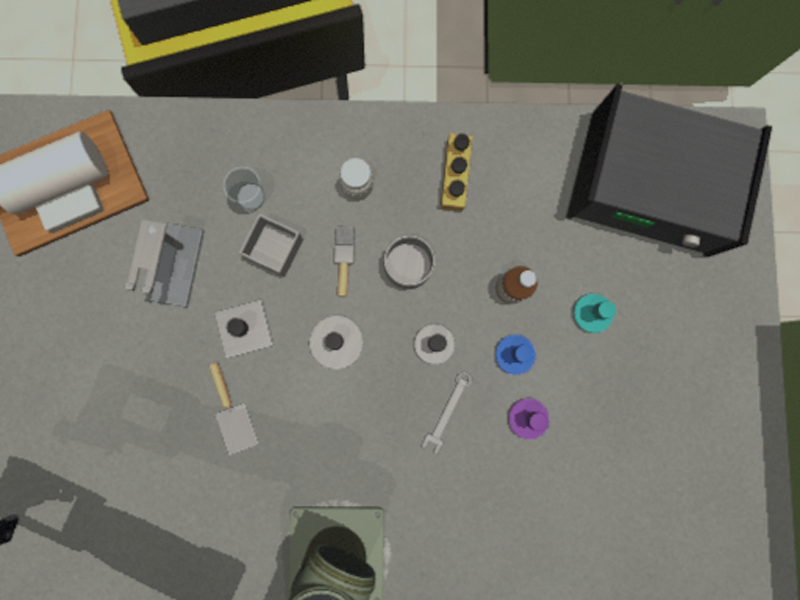

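View pics/scene0b.png

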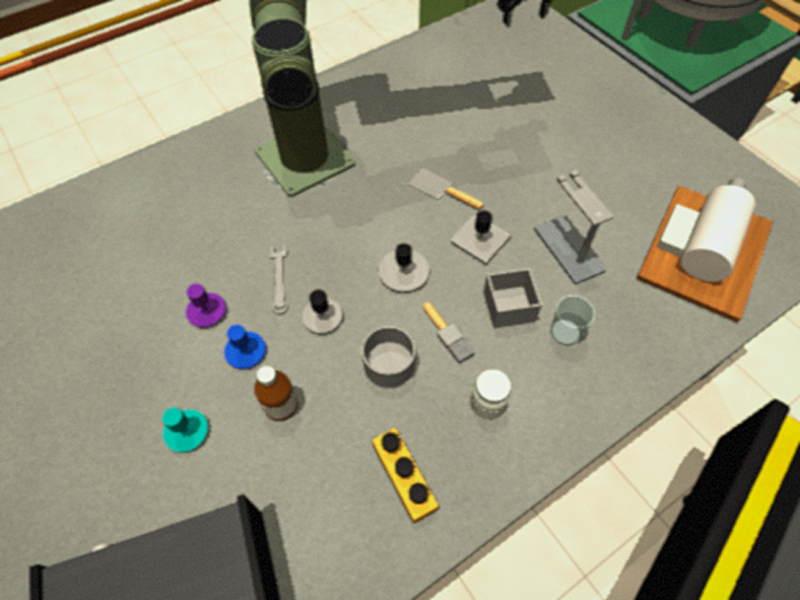

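Top view (800-wide picture):
- Square lid at (243,328), large round lid at (335,342), small round grey lid at (435,343).
- Square pot at (271,245), round pot at (409,261), fork stand at (165,262) on the left.
- Look-alikes are blue (515,354), purple (528,418) and turquoise (594,313). The grey lid at (435,343) is the one meant.

```bash
cat > h.py <<'E'
from cell import manip
import cv2,numpy as np
def cast(c,uv,z,shape=(384,512)):
    uv=np.atleast_2d(np.array(uv,float)); f=shape[0]/2/np.tan(np.radians(c['fov_y']/2))
    T=c['camera_from_world'];R=T[:3,:3];o=-R.T@T[:3,3]
    d=np.c_[(uv[:,0]-c['cx'])/f,-(uv[:,1]-c['cy'])/f,-np.ones(len(uv))]@R
    return o+d*((z-o[2])/d[:,2])[:,None]
def proj(c,P,shape=(384,512)):
    P=np.atleast_2d(P);f=shape[0]/2/np.tan(np.radians(c['fov_y']/2));T=c['camera_from_world']
    q=P@T[:3,:3].T+T[:3,3];return np.c_[c['cx']+f*q[:,0]/-q[:,2],c['cy']-f*q[:,1]/-q[:,2]]
def circ(P):
    x,y=P[:,0],P[:,1];A=np.c_[2*x,2*y,np.ones(len(x))];s=np.linalg.lstsq(A,x*x+y*y,rcond=None)[0]
    r=np.sqrt(s[2]+s[0]**2+s[1]**2);return s[0],s[1],r,np.std(np.hypot(x-s[0],y-s[1])-r)
E
python3 - <<'E'
from h import *
im=cv2.imread('pics/top0.png');c=manip.calibration('top')
T=c['camera_from_world'];print('cam',-T[:3,:3].T@T[:3,3])
g=cv2.cvtColor(im,cv2.COLOR_BGR2GRAY)
for n,(u,v) in dict(sq=(243,320),lr=(325,355),sm=(425,355),spot=(271,245),rpot=(409,261)).items():
    print(n,g[int(v/1.5625)-4:int(v/1.5625)+4:3,int(u/1.5625)-28:int(u/1.5625)+29:2])
crop=im[130:240,70:330];cv2.imwrite('pics/crop1.png',cv2.resize(crop,None,fx=3,fy=3,interpolation=cv2.INTER_CUBIC))
E
```

```text
cam [ 0.38396865 -0.07699511  1.26470909]
sq [[131 131 128 132 131 138 154 158 158 157 159 158 159 159 154 150 151 151
  151 160 162 142 131 132 135 134 136 133 135]
 [133 130 128 132 132 129 162 160 159 158 156 114 113 132 148 151 150 151
  151 161 161 146 133 130 131 132 129 131 134]
 [130 134 133 130 134 130 147 158 158 126  56  57  59  59  49  98 152 152
  153 162 162 162 114 133 133 133 130 131 129]]
lr [[132 131 132 132 132 133 134 133 133 138 164 166 168 167 116 108  66  52
   78 163 167 169 169 167 165 170 132 135 132]
 [133 134 132 132 134 134 131 134 133 127 158 168 166 168 168 168 169 170
  168 168 170 170 169 167 169 147 134 128 131]
 [134 134 130 128 133 136 136 137 133 135 130 159 165 168 168 167 170 168
  168 170 171 170 168 167 155 133 132 132 134]]
sm [[132 131 132 131 131 130 130 132 131 132 111 154 172 109 110  95  50  68
   67  69 113 167 172 151 128 130 132 131 134]
 [134 131 131 131 131 135 133 131 131 131 130 107 171 170 163 157 155 166
  167 172 167 170 167 133 129 133 130 132 133]
 [135 130 129 130 133 128 130 130 130 128 129 133 111 161 171 169 170 171
  170 170 168 160 131 129 132 132 131 134 133]]
spot [[129 130 133 131 133 132 144 108  66  64 108 154 154 155 157 157 155 155
  156 151 148 108 128  64  93 129 134 130 133]
 [131 134 136 132 132 139 130  67  61  74 152 157 156 156 154 155 158 160
  158 157 157 152  66  65 112 133 132 132 133]
 [130 133 134 133 132 148  68  64  64 154 157 155 157 155 159 157 158 157
  159 159 162  83  64  92 133 131 133 133 133]]
rpot [[134 132 134 133 131 132  93 117 150 162 163 164 162 164 161 161 160 163
  156 108  93  63 131 132 130 132 133 132 134]
 [132 134 134 134 132  90 101 158 156 164 163 164 163 162 161 162 162 164
  164 133 108  74 137 128 130 132 131 134 133]
 [136 133 131 131 131  90  83 154 155 161 164 165 163 162 162 162 164 165
  162 137 108  85 137 133 132 133 132 132 133]]
```

View pics/crop1.png

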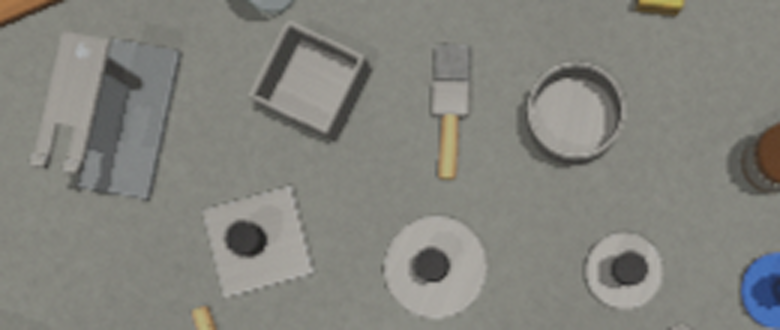

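```bash
python3 - <<'E'
from h import *
im=cv2.imread('pics/top0.png');c=manip.calibration('top')
g=cv2.GaussianBlur(cv2.cvtColor(im,cv2.COLOR_BGR2GRAY),(3,3),0)
k=lambda u,v:(70+(u+.5)/3-.5,130+(v+.5)/3-.5)
for n,(u,v),z in (('sqlid',(258,240),.016),('large',(435,267),.016),('small',(624,270),.016)):
    U,V=map(int,k(u,v)); m=np.zeros_like(g);m[V-24:V+24,U-24:U+24]=(g>146)[V-24:V+24,U-24:U+24]*255
    cn=max(cv2.findContours(m,0,1)[0],key=cv2.contourArea);h=cv2.convexHull(cn)[:,0]
    P=cast(c,h,z)[:,:2]
    if n=='sqlid':print(n,cv2.minAreaRect((P*1000).astype(np.float32)))
    else: print(n,circ(P))
for n,(u,v) in dict(sq=(246,238),la=(431,264),sm=(630,267)).items(): print('knobtop',n,cast(c,[k(u,v)],.085))
P=cast(c,[k(*p) for p in((290,22),(370,65),(252,98),(575,112))],.07);print('pots',P)
F=cast(c,[k(*p) for p in((40,162),(73,168),(64,123),(70,35),(106,40))],.173);print('fork',F)
B=cast(c,[k(*p) for p in((148,199),(181,47))],.012);print(B)
E
```

```text
sqlid ((460.41119384765625, 206.15858459472656), (98.01712799072266, 98.30223083496094), 16.209529876708984)
large (np.float64(0.4339972588485207), np.float64(0.01059156098276734), np.float64(0.055532283422826526), np.float64(0.00039273595085834574))
small (np.float64(0.43252594787455795), np.float64(-0.19716634258732668), np.float64(0.04069537302557916), np.float64(0.0005864482838070107))
knobtop sq [[0.45946187 0.20147745 0.085     ]]
knobtop la [[0.43463591 0.01018844 0.085     ]]
knobtop sm [[ 0.43366096 -0.19563984  0.085     ]]
pots [[ 0.69218405  0.16716846  0.07      ]
 [ 0.64645395  0.08053826  0.07      ]
 [ 0.60911222  0.20448348  0.07      ]
 [ 0.5983915  -0.13853483  0.07      ]]
fork [[0.52472242 0.38047905 0.173     ]
 [0.5192897  0.34868861 0.173     ]
 [0.56290723 0.3597815  0.173     ]
 [0.64966488 0.35896976 0.173     ]
 [0.64517674 0.32390001 0.173     ]]
[[0.50587761 0.32765031 0.012     ]
 [0.67686164 0.29935452 0.012     ]]
```

```bash
cat >> h.py <<'E'
from scipy.spatial.transform import Rotation as Ro
def go(p,yaw,s=None):
    s=s or manip.sense();R=Ro.from_euler('xyz',s['ee_rot'])
    d=R.inv().apply(np.array(p)-s['position'])*1000
    rv=(R.inv()*Ro.from_euler('xyz',[np.pi,0,yaw])).as_rotvec()
    print('t',s['time_s'],'pos',s['position'].round(4),'rpy',s['ee_rot'].round(4),'delta mm',d.round(1),'rot',rv.round(4))
E
python3 - <<'E'
from h import *
c=manip.calibration('wrist');print(c)
s=manip.sense();R=Ro.from_euler('xyz',s['ee_rot']);T=c['camera_from_world'];o=-T[:3,:3].T@T[:3,3]
print('cam in tool',R.inv().apply(o-s['position']),'look',R.inv().apply(-T[2,:3]),'camx',R.inv().apply(T[0,:3]))
go([.460,.206,.26],2.9)
E
```

```text
{'fov_y': 69.05414892005538, 'cx': 255.4335862394362, 'cy': 190.88303343908726, 'camera_from_world': array([[ 0.23952124,  0.97088913, -0.00196783, -0.57489189],
       [-0.92286509,  0.22704305, -0.31108114,  0.04025509],
       [-0.30157851,  0.07632658,  0.95038132, -0.38005221],
       [ 0.        ,  0.        ,  0.        ,  1.        ]])}
cam in tool [ 0.07986373  0.00103087 -0.14235169] look [-3.11379292e-01  5.99299044e-05  9.50285711e-01] camx [-1.15676228e-04  9.99999988e-01 -1.00968671e-04]
t 0.1 pos [0.1374 0.5576 0.2302] rpy [-3.1395e+00 -3.0000e-04  2.8998e+00] delta mm [-397.4 -264.2  -29.4] rot [-0.0021 -0.0003 -0.0002]
```

Request:
arm_command(deltas=[{"dx": -50,"dy": -33,"dz": -4},{"dx": -50,"dy": -33,"dz": -4},{"dx": -50,"dy": -33,"dz": -4},{"dx": -50,"dy": -33,"dz": -4},{"dx": -50,"dy": -33,"dz": -4},{"dx": -50,"dy": -33,"dz": -4},{"dx": -50,"dy": -33,"dz": -3},{"dx": -47,"dy": -33,"dz": -3},{"grip": 85},{"grip": 85}])

```text
$.deltas[0]: bad value
```

```bash
python3 - <<'E'
from h import *
s=manip.sense();c=manip.calibration('wrist');im=manip.snapshot('wrist')[:,:,::-1]
import pickle;pickle.dump((s,c),open('w1.pkl','wb'));cv2.imwrite('pics/w1.png',im)
cv2.imwrite('pics/w1b.png',cv2.resize(im,(800,600),interpolation=cv2.INTER_CUBIC))
print(s['time_s'],s['position'],s['ee_rot'],s['grip_width'])
E
```

```text
0.1 [0.13741382 0.55762842 0.23021155] [-3.13952389e+00 -3.13332336e-04  2.89983453e+00] 0.9967202445499396
```

View pics/w1b.png

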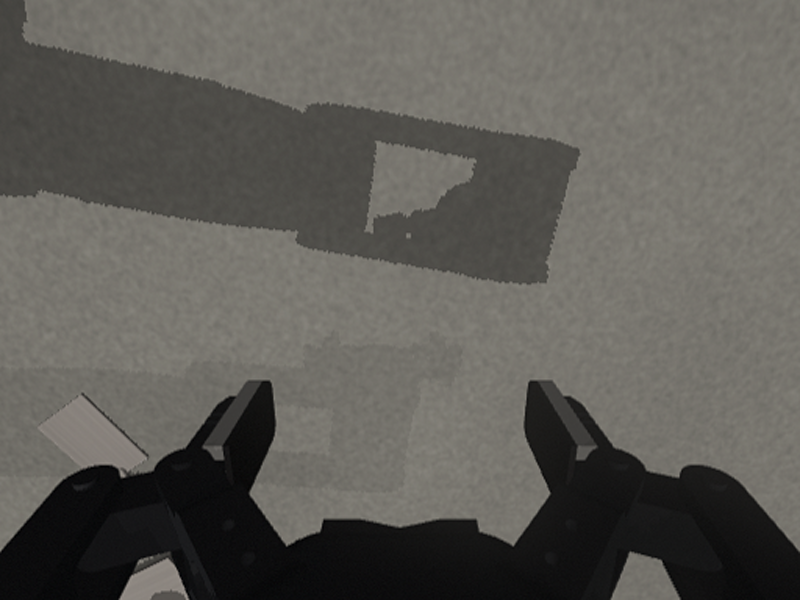

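The call was refused; I'll fill in every field of each row. The picture shows only bench, the arm's shadow and the fingers, and the camera looks to the tool's +x side.

Request:
arm_command(deltas=[{"dx": -46,"dy": -36,"dz": -7,"ax": 0,"ay": 0,"az": 0,"grip": 85},{"dx": -46,"dy": -36,"dz": -7,"ax": 0,"ay": 0,"az": 0,"grip": 85},{"dx": -46,"dy": -36,"dz": -7,"ax": 0,"ay": 0,"az": 0,"grip": 85},{"dx": -46,"dy": -36,"dz": -7,"ax": 0,"ay": 0,"az": 0,"grip": 85},{"dx": -46,"dy": -36,"dz": -7,"ax": 0,"ay": 0,"az": 0,"grip": 85},{"dx": -46,"dy": -36,"dz": -7,"ax": 0,"ay": 0,"az": 0,"grip": 85},{"dx": -46,"dy": -36,"dz": -7,"ax": 0,"ay": 0,"az": 0,"grip": 85},{"dx": -46,"dy": -36,"dz": -7,"ax": 0,"ay": 0,"az": 0,"grip": 85},{"dx": -46,"dy": -36,"dz": -7,"ax": 0,"ay": 0,"az": 0,"grip": 85},{"dx": -46,"dy": -36,"dz": -7,"ax": 0,"ay": 0,"az": 0,"grip": 85}])

```text
time_s: 1.4
position: [0.4989, 0.0969, 0.3013]
ee_rot: [3.141, -0.0, 2.899]
force: [-0.1, 0.4, -0.5]
grip_width: 0.995
finger_force: 0.0
```

Request:
arm_command(deltas=[{"dx": 0,"dy": 0,"dz": 0,"ax": 0,"ay": 0,"az": 0.17,"grip": 85},{"dx": 0,"dy": 0,"dz": 0,"ax": 0,"ay": 0,"az": 0.17,"grip": 85},{"dx": 0,"dy": 0,"dz": 0,"ax": 0,"ay": 0,"az": 0.17,"grip": 85},{"dx": 0,"dy": 0,"dz": 0,"ax": 0,"ay": 0,"az": 0.17,"grip": 85},{"dx": 0,"dy": 0,"dz": 0,"ax": 0,"ay": 0,"az": 0.17,"grip": 85},{"dx": 0,"dy": 0,"dz": 0,"ax": 0,"ay": 0,"az": 0.17,"grip": 85},{"dx": 0,"dy": 0,"dz": 0,"ax": 0,"ay": 0,"az": 0.17,"grip": 85},{"dx": 0,"dy": 0,"dz": 0,"ax": 0,"ay": 0,"az": 0.17,"grip": 85},{"dx": 0,"dy": 0,"dz": 0,"ax": 0,"ay": 0,"az": 0.17,"grip": 85},{"dx": 0,"dy": 0,"dz": 0,"ax": 0,"ay": 0,"az": 0.17,"grip": 85}])

```text
time_s: 2.65
position: [0.4978, 0.0986, 0.3008]
ee_rot: [-3.141, 0.0, 1.194]
force: [-0.2, 0.2, -0.5]
grip_width: 0.994
finger_force: 0.0
```

Request:
arm_command(deltas=[{"dx": 0,"dy": 0,"dz": 0,"ax": 0,"ay": 0,"az": 0.17,"grip": 85},{"dx": 0,"dy": 0,"dz": 0,"ax": 0,"ay": 0,"az": 0.17,"grip": 85},{"dx": 0,"dy": 0,"dz": 0,"ax": 0,"ay": 0,"az": 0.17,"grip": 85},{"dx": 0,"dy": 0,"dz": 0,"ax": 0,"ay": 0,"az": 0.17,"grip": 85},{"dx": 0,"dy": 0,"dz": 0,"ax": 0,"ay": 0,"az": 0.17,"grip": 85},{"dx": 0,"dy": 0,"dz": 0,"ax": 0,"ay": 0,"az": 0.17,"grip": 85},{"dx": 0,"dy": 0,"dz": 0,"ax": 0,"ay": 0,"az": 0.17,"grip": 85},{"dx": 0,"dy": 0,"dz": 0,"ax": 0,"ay": 0,"az": 0,"grip": 85},{"dx": 0,"dy": 0,"dz": 0,"ax": 0,"ay": 0,"az": 0,"grip": 85}])

```text
time_s: 3.78
position: [0.498, 0.0986, 0.3011]
ee_rot: [3.142, 0.0, 0.012]
force: [0.0, -0.8, 0.2]
grip_width: 0.994
finger_force: 0.0
```

```bash
cat >> h.py <<'E'
import pickle
def shot(n):
    s=manip.sense();c=manip.calibration('wrist');im=manip.snapshot('wrist')[:,:,::-1]
    pickle.dump((s,c),open(f'{n}.pkl','wb'));cv2.imwrite(f'pics/{n}.png',im)
    cv2.imwrite(f'pics/{n}b.png',cv2.resize(im,(800,600),interpolation=cv2.INTER_CUBIC))
    print(s['time_s'],s['position'].round(4),s['ee_rot'].round(4),s['grip_width']);return s,c,im
E
python3 -c "
from h import *
shot('w2')"
```

```text
3.775 [0.498  0.0986 0.3011] [3.1416e+00 4.0000e-04 1.2200e-02] 0.9939776220634503
```

View pics/w2b.png

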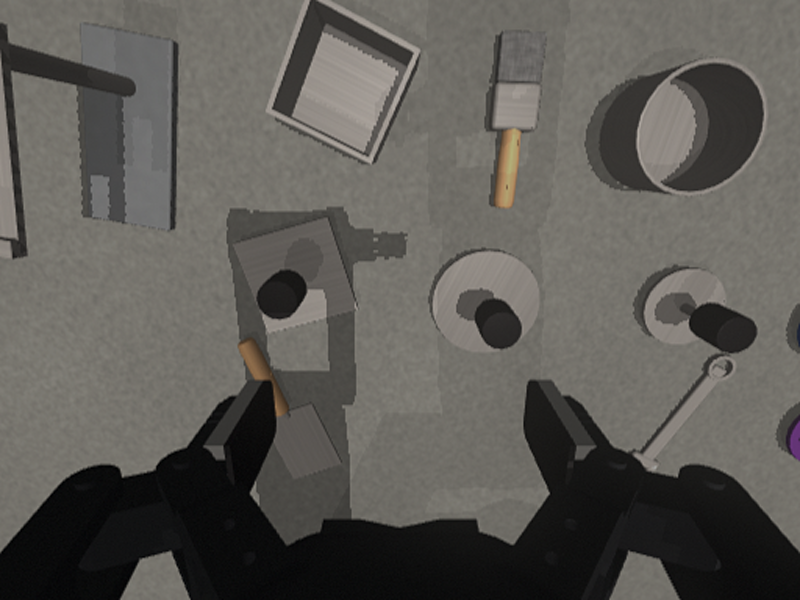

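The picture shows the square pot's rim corners at (267,112), (373,164), (420,50) and (312,-2), and the round rim around (701,127). The square lid's corners are at (233,242), (325,216), (356,305) and (265,333). The knob tops are at (289,289), (501,328) and (738,333).

```bash
python3 - <<'E'
from h import *
s,c=pickle.load(open('w2.pkl','rb'));k=lambda L:[((u+.5)/1.5625-.5,(v+.5)/1.5625-.5) for u,v in L]
def pr(n,P):
    print(n,(P[:,:2]*1000).round(1).tolist(),'mean',P.mean(0).round(4)[:2])
    e=np.diff(np.r_[P,P[:1]],axis=0);print('  len',np.hypot(e[:,0],e[:,1]).round(4),'ang',(np.degrees(np.arctan2(e[:,1],e[:,0]))%90).round(1))
pr('spot',cast(c,k([(267,112),(373,164),(420,50),(312,-2)]),.07))
pr('slid',cast(c,k([(233,242),(325,216),(356,305),(265,333)]),.016))
print('rpot',circ(cast(c,k([(637,130),(765,110),(712,60),(690,194),(650,90),(745,75),(755,150),(655,178)]),.07)))
print('large',circ(cast(c,k([(431,300),(540,300),(485,250),(445,332),(455,260),(520,260)]),.016)))
print('small',circ(cast(c,k([(643,308),(683,267),(725,300),(660,335),(655,280),(710,276)]),.016)))
print('knobtops',cast(c,k([(289,289),(501,328),(738,333)]),.09).round(4))
E
```

```text
spot [[609.8, 205.6], [571.5, 122.1], [654.7, 85.8], [687.7, 166.2]] mean [0.6309 0.1449]
  len [0.0919 0.0907 0.0868 0.0873] ang [65.4 66.5 67.7 63.1]
slid [[495.2, 264.1], [521.8, 172.1], [430.8, 143.7], [398.3, 240.6]] mean [0.4615 0.2052]
  len [0.0958 0.0953 0.1022 0.0997] ang [16.1 17.3 18.5 13.7]
rpot (np.float64(0.6013954310421538), np.float64(-0.1388614626549457), np.float64(0.04991713915837737), np.float64(0.001754949920119764))
large (np.float64(0.43623664163601333), np.float64(0.009676966867676912), np.float64(0.05487131263422692), np.float64(0.0011571590628098058))
small (np.float64(0.4360938751068486), np.float64(-0.19446713400361454), np.float64(0.04027000797379221), np.float64(0.0020257664535971946))
knobtops [[ 0.4699  0.1927  0.09  ]
 [ 0.4366  0.0103  0.09  ]
 [ 0.4344 -0.1975  0.09  ]]
```

Request:
arm_command(deltas=[{"dx": -21,"dy": 29,"dz": 40,"ax": 0,"ay": 0,"az": 0.004,"grip": 85},{"dx": -21,"dy": 29,"dz": 40,"ax": 0,"ay": 0,"az": 0.004,"grip": 85},{"dx": -21.5,"dy": 30,"dz": 40,"ax": 0,"ay": 0,"az": 0.004,"grip": 85},{"dx": 0,"dy": 0,"dz": 40,"ax": 0,"ay": 0,"az": 0,"grip": 85},{"dx": 0,"dy": 0,"dz": 0,"ax": 0,"ay": 0,"az": 0,"grip": 85},{"dx": 0,"dy": 0,"dz": 0,"ax": 0,"ay": 0,"az": 0,"grip": 85}])

```text
time_s: 4.58
position: [0.4365, 0.0102, 0.1428]
ee_rot: [3.141, -0.002, -0.001]
force: [1.2, 0.3, 0.2]
grip_width: 0.995
finger_force: 0.0
```

```bash
python3 - <<'E'
from h import *
s,c,im=shot('w3')
print(proj(c,[[.4355,.010,.09],[.4355,.010,.016],[.4355,.066,.016]])*1.5625)
E
```

```text
4.575 [0.4365 0.0102 0.1428] [ 3.1412e+00 -2.4000e-03 -1.3000e-03] 0.9954731416494695
[[401.63596326 332.29211149]
 [400.94938886 288.46228299]
 [314.0331765  288.5852473 ]]
```

View pics/w3b.png

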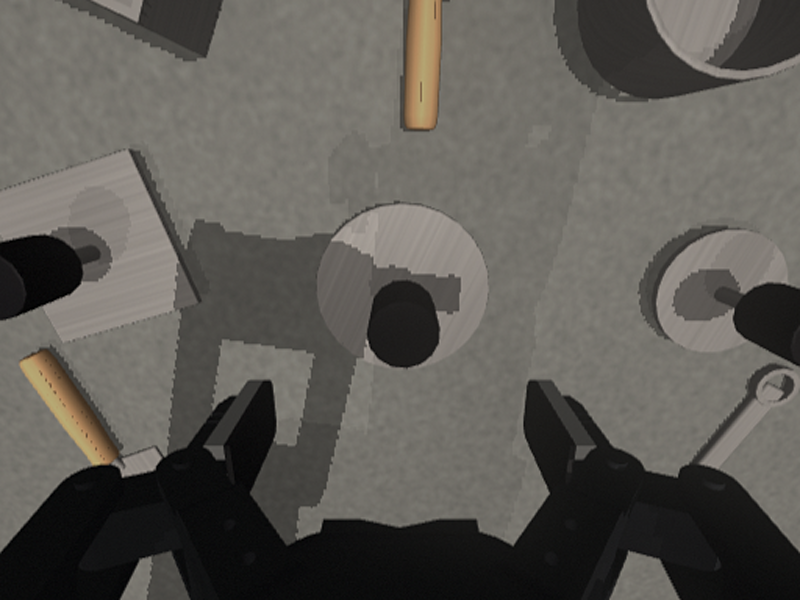

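Large lid: disc centre (403,286), knob top (404,332), within 2 mm of what I predicted. I'll go down and grip.

Request:
arm_command(deltas=[{"dx": 0,"dy": 1,"dz": 40,"ax": 0,"ay": 0,"az": 0,"grip": 85},{"dx": 0,"dy": 0,"dz": 26,"ax": 0,"ay": 0,"az": 0,"grip": 85},{"dx": 0,"dy": 0,"dz": 14,"ax": 0,"ay": 0,"az": 0,"grip": 85},{"dx": 0,"dy": 0,"dz": 6,"ax": 0,"ay": 0,"az": 0,"grip": 60},{"dx": 0,"dy": 0,"dz": 0,"ax": 0,"ay": 0,"az": 0,"grip": 30},{"dx": 0,"dy": 0,"dz": 0,"ax": 0,"ay": 0,"az": 0,"grip": 20},{"dx": 0,"dy": 0,"dz": 0,"ax": 0,"ay": 0,"az": 0,"grip": 20},{"dx": 0,"dy": 0,"dz": 0,"ax": 0,"ay": 0,"az": 0,"grip": 20},{"dx": 0,"dy": 0,"dz": 0,"ax": 0,"ay": 0,"az": 0,"grip": 20}])

```text
time_s: 5.75
position: [0.4363, 0.0088, 0.0565]
ee_rot: [3.141, -0.002, -0.002]
force: [-1.1, -1.4, 5.9]
grip_width: 0.407
finger_force: 59.7
```

Request:
arm_command(deltas=[{"dx": 0,"dy": 0,"dz": -20,"ax": 0,"ay": 0,"az": 0,"grip": 20},{"dx": 0,"dy": 0,"dz": -45,"ax": 0,"ay": 0,"az": 0,"grip": 20},{"dx": 0,"dy": 0,"dz": -40,"ax": 0,"ay": 0,"az": 0,"grip": 20},{"dx": 20,"dy": 30,"dz": -5,"ax": 0,"ay": 0,"az": 0,"grip": 20},{"dx": 27,"dy": 44,"dz": -5,"ax": 0,"ay": 0,"az": 0,"grip": 20},{"dx": 27,"dy": 44,"dz": -5,"ax": 0,"ay": 0,"az": 0,"grip": 20},{"dx": 15,"dy": 30,"dz": 0,"ax": 0,"ay": 0,"az": 0,"grip": 20},{"dx": 0,"dy": 0,"dz": 0,"ax": 0,"ay": 0,"az": 0,"grip": 20},{"dx": 0,"dy": 0,"dz": 0,"ax": 0,"ay": 0,"az": 0,"grip": 20}])

```text
time_s: 6.88
position: [0.5227, -0.1382, 0.1742]
ee_rot: [-3.14, 0.002, -0.002]
force: [-0.8, 0.0, -2.7]
grip_width: 0.411
finger_force: 60.6
```

```bash
python3 - <<'E'
from h import *
s,c,im=shot('w4')
print(proj(c,[[.600,-.1385,.07]])*1.5625)
E
```

```text
6.875 [ 0.5227 -0.1382  0.1742] [-3.1399e+00  2.4000e-03 -2.5000e-03] 0.41067573208069863
[[401.60795798 160.47700661]]
```

View pics/w4b.png

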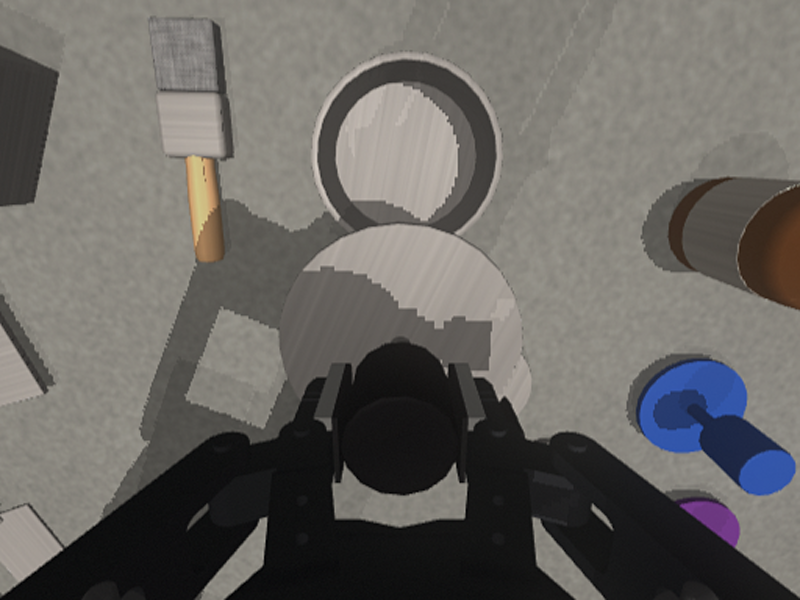

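The rim spans columns 312–502 with its top at row 52. The held disc spans columns 279–523 with its top at row 223.

```bash
python3 - <<'E'
from h import *
s,c=pickle.load(open('w4.pkl','rb'));k=lambda L:[((u+.5)/1.5625-.5,(v+.5)/1.5625-.5) for u,v in L]
im=cv2.imread('pics/w4.png')
g=cv2.GaussianBlur(cv2.cvtColor(im,cv2.COLOR_BGR2GRAY),(3,3),0)
# subpixel inner rim edge: dark->bright along rays from the rim centre
ce=proj(c,[[.6,-.1385,.07]])[0]
def ray(z,r0,r1,angs,cw,sgn):
    out=[]
    for a in angs:
        rr=np.arange(r0,r1,.0005);P=np.c_[cw[0]+rr*np.cos(a),cw[1]+rr*np.sin(a),np.full(len(rr),z)]
        q=proj(c,P).astype(np.float32);v=cv2.remap(g,q[:,0],q[:,1],1)[:,0].astype(float)
        d=sgn*np.gradient(cv2.GaussianBlur(v,(1,7),0)[:,0]);i=d.argmax()
        if d[i]>1:out.append(P[i,:2])
    return np.array(out)
A=np.radians(np.arange(-75,256,5))
P=ray(.07,.040,.051,A[(A<1.9)],(.6,-.1385),1)
for _ in range(3):
    r=circ(P);e=abs(np.hypot(P[:,0]-r[0],P[:,1]-r[1])-r[2]);P=P[e<max(.0015,2*r[3])]
print('mouth (r .048)',np.round(r,4),len(P))
z=s['position'][2]-.0565+.016
P=ray(z,.048,.064,np.radians(np.arange(-70,71,5)),(s['position'][0],s['position'][1]),-1)
for _ in range(3):
    r=circ(P);e=abs(np.hypot(P[:,0]-r[0],P[:,1]-r[1])-r[2]);P=P[e<max(.0015,2*r[3])]
print('lid (r .056)',np.round(r,4),len(P))
print('manual rim',circ(cast(c,k([(312,150),(502,148),(407,52),(340,85),(475,85)]),.07)))
print('manual lid',circ(cast(c,k([(279,330),(523,330),(401,223),(330,245),(475,247)]),z)))
E
```

```text
mouth (r .048) [ 6.014e-01 -1.404e-01  4.730e-02  2.000e-04] 37
lid (r .056) [ 5.209e-01 -1.371e-01  5.460e-02  2.000e-04] 28
manual rim (np.float64(0.6003829165156315), np.float64(-0.14124491066471564), np.float64(0.05089558919946905), np.float64(0.0004837688004071754))
manual lid (np.float64(0.5201133160231939), np.float64(-0.13775636831709454), np.float64(0.05559448757328589), np.float64(0.00014857145989235072))
```

Request:
arm_command(deltas=[{"dx": 25,"dy": 1,"dz": 0,"ax": 0,"ay": 0,"az": 0,"grip": 20},{"dx": 35,"dy": 1.5,"dz": 0,"ax": 0,"ay": 0,"az": 0,"grip": 20},{"dx": 20,"dy": 0.8,"dz": 10,"ax": 0,"ay": 0,"az": 0,"grip": 20},{"dx": 0,"dy": 0,"dz": 15,"ax": 0,"ay": 0,"az": 0,"grip": 20},{"dx": 0,"dy": 0,"dz": 8,"ax": 0,"ay": 0,"az": 0,"grip": 20},{"dx": 0,"dy": 0,"dz": 5,"ax": 0,"ay": 0,"az": 0,"grip": 20},{"dx": 0,"dy": 0,"dz": 5,"ax": 0,"ay": 0,"az": 0,"grip": 20},{"dx": 0,"dy": 0,"dz": 4,"ax": 0,"ay": 0,"az": 0,"grip": 20},{"dx": 0,"dy": 0,"dz": 4,"ax": 0,"ay": 0,"az": 0,"grip": 20},{"dx": 0,"dy": 0,"dz": 0,"ax": 0,"ay": 0,"az": 0,"grip": 20}])

```text
time_s: 8.18
position: [0.6035, -0.1424, 0.124]
ee_rot: [-3.141, 0.001, -0.002]
force: [0.3, 0.4, -2.9]
grip_width: 0.406
finger_force: 60.6
```

Request:
arm_command(deltas=[{"dx": 0,"dy": -0.7,"dz": 2,"ax": 0,"ay": 0,"az": 0,"grip": 20},{"dx": 0,"dy": 0,"dz": 2,"ax": 0,"ay": 0,"az": 0,"grip": 20},{"dx": 0,"dy": 0,"dz": 2,"ax": 0,"ay": 0,"az": 0,"grip": 20},{"dx": 0,"dy": 0,"dz": 0.8,"ax": 0,"ay": 0,"az": 0,"grip": 20},{"dx": 0,"dy": 0,"dz": 0,"ax": 0,"ay": 0,"az": 0,"grip": 20}])

```text
time_s: 8.8
position: [0.6037, -0.1417, 0.1174]
ee_rot: [-3.142, 0.0, -0.002]
force: [-0.2, 0.6, -2.6]
grip_width: 0.403
finger_force: 60.6
```

Force is unchanged, so the lid is inside the mouth about 1 mm above its seat. I'll lower the rest, release and rise.

Request:
arm_command(deltas=[{"dx": 0,"dy": 0,"dz": 1,"ax": 0,"ay": 0,"az": 0,"grip": 20},{"dx": 0,"dy": 0,"dz": 0.5,"ax": 0,"ay": 0,"az": 0,"grip": 20},{"dx": 0,"dy": 0,"dz": 0,"ax": 0,"ay": 0,"az": 0,"grip": 45},{"dx": 0,"dy": 0,"dz": 0,"ax": 0,"ay": 0,"az": 0,"grip": 85},{"dx": 0,"dy": 0,"dz": 0,"ax": 0,"ay": 0,"az": 0,"grip": 85},{"dx": 0,"dy": 0,"dz": 0,"ax": 0,"ay": 0,"az": 0,"grip": 85},{"dx": 0,"dy": 0,"dz": -10,"ax": 0,"ay": 0,"az": 0,"grip": 85},{"dx": 0,"dy": 0,"dz": -40,"ax": 0,"ay": 0,"az": 0,"grip": 85},{"dx": 0,"dy": 0,"dz": -50,"ax": 0,"ay": 0,"az": 0,"grip": 85}])

```text
time_s: 9.93
position: [0.6029, -0.1414, 0.2162]
ee_rot: [-3.141, 0.003, -0.002]
force: [0.8, -0.1, 0.8]
grip_width: 0.994
finger_force: 0.0
```

Request:
arm_command(deltas=[{"dx": -50,"dy": 16,"dz": 0,"ax": 0,"ay": 0,"az": 0,"grip": 85},{"dx": -50,"dy": 16,"dz": 0,"ax": 0,"ay": 0,"az": 0,"grip": 85},{"dx": -50,"dy": 16,"dz": 20,"ax": 0,"ay": 0,"az": 0,"grip": 85},{"dx": -18,"dy": 7,"dz": 50,"ax": 0,"ay": 0,"az": 0,"grip": 85},{"dx": 0,"dy": 0,"dz": 0,"ax": 0,"ay": 0,"az": 0,"grip": 85},{"dx": 0,"dy": 0,"dz": 0,"ax": 0,"ay": 0,"az": 0,"grip": 85}])

```text
time_s: 10.68
position: [0.4375, -0.197, 0.1479]
ee_rot: [3.14, -0.003, -0.002]
force: [0.3, -0.9, 1.0]
grip_width: 0.996
finger_force: 0.0
```

```bash
cat >> h.py <<'E'
def ray(im,c,z,r0,r1,angs,cw,sgn,thr=1):
    g=cv2.GaussianBlur(cv2.cvtColor(np.ascontiguousarray(im),cv2.COLOR_BGR2GRAY),(3,3),0);out=[]
    for a in np.radians(angs):
        rr=np.arange(r0,r1,.0005);P=np.c_[cw[0]+rr*np.cos(a),cw[1]+rr*np.sin(a),np.full(len(rr),z)]
        q=proj(c,P).astype(np.float32);v=cv2.remap(g,q[:,0],q[:,1],1)[:,0].astype(float)
        d=sgn*np.gradient(cv2.GaussianBlur(v,(1,7),0)[:,0]);i=d.argmax()
        if d[i]>thr:out.append(P[i,:2])
    return np.array(out)
def rcirc(P):
    for _ in range(4):
        r=circ(P);e=abs(np.hypot(P[:,0]-r[0],P[:,1]-r[1])-r[2]);P=P[e<max(.0015,2*r[3])]
    return np.round(r,4),len(P)
E
python3 - <<'E'
from h import *
s,c,im=shot('w5')
print(rcirc(ray(im,c,.016,.034,.052,range(-85,86,5),(.4345,-.196),-1)))
print(proj(c,[[.4345,-.196,.09],[.4345,-.196,.016]]))
g=im.max(2);m=(g<70).astype(np.uint8);m[230:]=0
n,l,st,ce=cv2.connectedComponentsWithStats(m)
for i in range(1,n):
    if st[i,4]>150: print(st[i],ce[i])
E
```

```text
10.675 [ 0.4375 -0.197   0.1479] [ 3.1401e+00 -3.0000e-03 -2.1000e-03] 0.9957254293044857
(array([ 4.322e-01, -1.972e-01,  4.110e-02,  2.000e-04]), 35)
[[255.27242207 212.60816283]
 [255.19041275 185.16322906]]
[172   1  79  65 940] [220.60957447  45.33404255]
[ 444    0   68   95 2318] [463.9188956   51.05306299]
[397  21  33  76 610] [407.33278689  61.96065574]
[377 165  50  59 185] [391.65945946 186.46486486]
[ 235  180   45   50 1864] [256.68454936 206.6582618 ]
[ 415  202   64   28 1110] [441.54684685 215.41711712]
```

Request:
arm_command(deltas=[{"dx": -4,"dy": 0,"dz": 40,"ax": 0,"ay": 0,"az": 0,"grip": 85},{"dx": 0,"dy": 0,"dz": 30,"ax": 0,"ay": 0,"az": 0,"grip": 85},{"dx": 0,"dy": 0,"dz": 15,"ax": 0,"ay": 0,"az": 0,"grip": 85},{"dx": 0,"dy": 0,"dz": 6,"ax": 0,"ay": 0,"az": 0,"grip": 60},{"dx": 0,"dy": 0,"dz": 0,"ax": 0,"ay": 0,"az": 0,"grip": 30},{"dx": 0,"dy": 0,"dz": 0,"ax": 0,"ay": 0,"az": 0,"grip": 20},{"dx": 0,"dy": 0,"dz": 0,"ax": 0,"ay": 0,"az": 0,"grip": 20},{"dx": 0,"dy": 0,"dz": 0,"ax": 0,"ay": 0,"az": 0,"grip": 20},{"dx": 0,"dy": 0,"dz": 0,"ax": 0,"ay": 0,"az": 0,"grip": 20}])

```text
time_s: 11.85
position: [0.4328, -0.1973, 0.0563]
ee_rot: [3.14, -0.003, -0.002]
force: [-0.1, -0.6, 5.3]
grip_width: 0.406
finger_force: 59.7
```

Request:
arm_command(deltas=[{"dx": 0,"dy": 0,"dz": -20,"ax": 0,"ay": 0,"az": 0,"grip": 20},{"dx": 0,"dy": 0,"dz": -45,"ax": 0,"ay": 0,"az": 0,"grip": 20},{"dx": 0,"dy": 0,"dz": -45,"ax": 0,"ay": 0,"az": 0,"grip": 20},{"dx": 2,"dy": -20,"dz": -34,"ax": 0,"ay": 0,"az": 0,"grip": 20},{"dx": 2,"dy": -45,"dz": 0,"ax": 0,"ay": 0,"az": 0,"grip": 20},{"dx": 2,"dy": -55,"dz": 0,"ax": 0,"ay": 0,"az": 0,"grip": 20},{"dx": 2,"dy": -55,"dz": 0,"ax": 0,"ay": 0,"az": 0,"grip": 20},{"dx": 2,"dy": -55,"dz": 0,"ax": 0,"ay": 0,"az": 0,"grip": 20},{"dx": 2,"dy": -55,"dz": 0,"ax": 0,"ay": 0,"az": 0,"grip": 20},{"dx": 2,"dy": -55,"dz": 0,"ax": 0,"ay": 0,"az": 0,"grip": 20}])

```text
time_s: 13.1
position: [0.4451, 0.1453, 0.198]
ee_rot: [3.141, 0.002, -0.002]
force: [1.1, -1.4, -2.3]
grip_width: 0.404
finger_force: 60.6
```

Request:
arm_command(deltas=[{"dx": 2,"dy": -55,"dz": 0,"ax": 0,"ay": 0,"az": 0,"grip": 20},{"dx": 2,"dy": -55,"dz": 0,"ax": 0,"ay": 0,"az": 0,"grip": 20},{"dx": 2,"dy": -50,"dz": 0,"ax": 0,"ay": 0,"az": 0,"grip": 20},{"dx": 2,"dy": -45,"dz": 0,"ax": 0,"ay": 0,"az": 0,"grip": 20},{"dx": 2,"dy": -22,"dz": 0,"ax": 0,"ay": 0,"az": 0,"grip": 20},{"dx": 0,"dy": 0,"dz": 0,"ax": 0,"ay": 0,"az": 0.08,"grip": 20},{"dx": 0,"dy": 0,"dz": 0,"ax": 0,"ay": 0,"az": 0.08,"grip": 20},{"dx": 0,"dy": 0,"dz": 0,"ax": 0,"ay": 0,"az": 0,"grip": 20},{"dx": 0,"dy": 0,"dz": 0,"ax": 0,"ay": 0,"az": 0,"grip": 20}])

```text
time_s: 14.22
position: [0.4564, 0.3703, 0.1982]
ee_rot: [3.141, 0.001, -0.161]
force: [0.0, 0.4, -1.9]
grip_width: 0.411
finger_force: 60.8
```

```bash
python3 - <<'E'
from h import *
s,c,im=shot('w6')
E
```

```text
14.225 [0.4564 0.3703 0.1982] [ 3.1407e+00  1.3000e-03 -1.6120e-01] 0.41145898902630035
```

View pics/w6b.png

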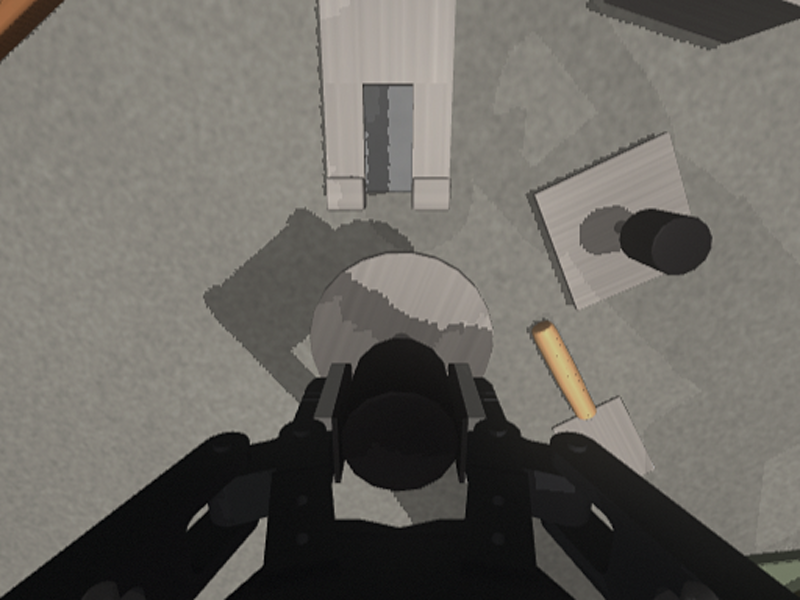

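The slot's closed end is at (363..413, 84). The fronts of the prong tips are at (328..364, 209) and (414..450, 209). The held disc spans columns 311–493 with its top at row 252.

```bash
python3 - <<'E'
from h import *
s,c=pickle.load(open('w6.pkl','rb'));k=lambda L:[((u+.5)/1.5625-.5,(v+.5)/1.5625-.5) for u,v in L]
E=cast(c,k([(363,84),(413,84)]),.170);F=cast(c,k([(328,209),(364,209),(414,209),(450,209)]),.176)
print(E.round(4),F.round(4))
e=E.mean(0)[:2];f=F.mean(0)[:2];d=e-f;print('widths',np.linalg.norm(E[1]-E[0]),np.linalg.norm(F[3]-F[0]),np.linalg.norm(F[2]-F[1]),'len(44)',np.linalg.norm(d),'yaw',np.arctan2(d[1],d[0]))
o=cast(c,k([(319,0),(326,195)]),.170);q=cast(c,k([(455,0),(451,180)]),.17);print('edge yaws',[np.arctan2(*(a[0]-a[1])[[1,0]]) for a in(o,q)])
m=F[:,:2]-F[:,:2].mean(0);w=F[3]-F[0];print('yaw across',np.arctan2(w[1],w[0])+np.pi/2)
u=d/np.linalg.norm(d);print('seat',f+u*.034,e-u*.010)
im=cv2.imread('pics/w6.png');z=s['position'][2]-.0563+.016
print('lid',rcirc(ray(im,c,z,.034,.052,range(-75,60,5),s['position'][:2]+[.0,0],-1)))
go([*(f+u*.034),.2],s['ee_rot'][2],s)
E
```

```text
[[0.5612 0.3673 0.17  ]
 [0.5584 0.3498 0.17  ]] [[0.521  0.3877 0.176 ]
 [0.5188 0.3744 0.176 ]
 [0.5158 0.3561 0.176 ]
 [0.5137 0.3429 0.176 ]]
widths 0.01771240882628847 0.04536009839756648 0.018590204013904637 len(44) 0.042974252678856156 yaw -0.1574221527615351
edge yaws [np.float64(-0.17686767271720794), np.float64(-0.14753255907028232)]
yaw across -0.16142416695806183
seat [0.55090827 0.35994049] [0.54989521 0.3601013 ]
lid (array([4.566e-01, 3.706e-01, 4.020e-02, 1.000e-04]), 26)
t 14.225 pos [0.4564 0.3703 0.1982] rpy [ 3.1407e+00  1.3000e-03 -1.6120e-01] delta mm [95.  -5.  -1.9] rot [0.0009 0.0013 0.    ]
```

Request:
arm_command(deltas=[{"dx": 5,"dy": -2.5,"dz": 3,"ax": 0,"ay": 0,"az": 0,"grip": 20},{"dx": 5,"dy": -2.5,"dz": 3,"ax": 0,"ay": 0,"az": 0,"grip": 20},{"dx": 15,"dy": 0,"dz": 0,"ax": 0,"ay": 0,"az": 0,"grip": 20},{"dx": 15,"dy": 0,"dz": 0,"ax": 0,"ay": 0,"az": 0,"grip": 20},{"dx": 15,"dy": 0,"dz": 0,"ax": 0,"ay": 0,"az": 0,"grip": 20},{"dx": 15,"dy": 0,"dz": 0,"ax": 0,"ay": 0,"az": 0,"grip": 20},{"dx": 12,"dy": 0,"dz": 0,"ax": 0,"ay": 0,"az": 0,"grip": 20},{"dx": 12,"dy": 0,"dz": 0,"ax": 0,"ay": 0,"az": 0,"grip": 20},{"dx": 0,"dy": 0,"dz": 0,"ax": 0,"ay": 0,"az": 0,"grip": 20},{"dx": 0,"dy": 0,"dz": 0,"ax": 0,"ay": 0,"az": 0,"grip": 20}])

```text
time_s: 15.52
position: [0.55, 0.3604, 0.1928]
ee_rot: [3.141, 0.001, -0.162]
force: [-0.3, 0.3, -2.2]
grip_width: 0.404
finger_force: 60.7
```

```bash
python3 - <<'E'
from h import *
s,c,im=shot('w7');go([.5505,.360,.1763],s['ee_rot'][2],s)
cv2.imwrite('pics/w7c.png',cv2.resize(im[150:384,130:380],None,fx=2.4,fy=2.4,interpolation=cv2.INTER_CUBIC))
E
```

```text
15.525 [0.55   0.3604 0.1928] [ 3.1414e+00  8.0000e-04 -1.6200e-01] 0.40389321717041615
t 15.525 pos [0.55   0.3604 0.1928] rpy [ 3.1414e+00  8.0000e-04 -1.6200e-01] delta mm [ 0.5  0.3 16.5] rot [0.0002 0.0008 0.    ]
```

View pics/w7c.png

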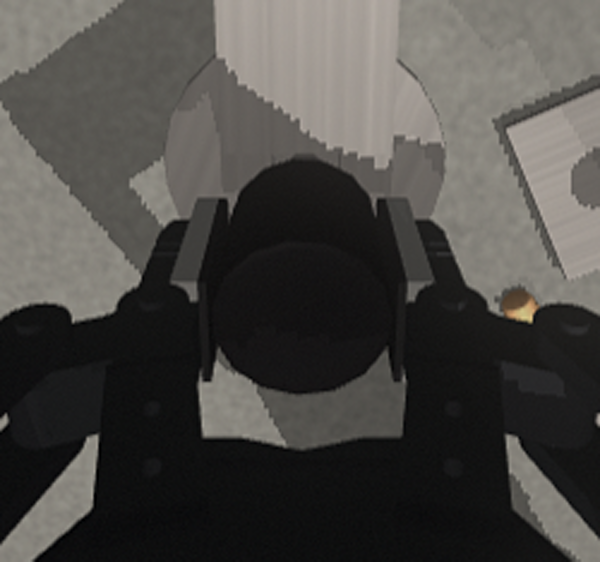

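The stem is in the slot and the knob is centred over the prongs, with no side force. Lowering gently.

Request:
arm_command(deltas=[{"dx": 0.5,"dy": 0.3,"dz": 3,"ax": 0,"ay": 0,"az": 0,"grip": 20},{"dx": 0,"dy": 0,"dz": 4,"ax": 0,"ay": 0,"az": 0,"grip": 20},{"dx": 0,"dy": 0,"dz": 3,"ax": 0,"ay": 0,"az": 0,"grip": 20},{"dx": 0,"dy": 0,"dz": 3,"ax": 0,"ay": 0,"az": 0,"grip": 20},{"dx": 0,"dy": 0,"dz": 2,"ax": 0,"ay": 0,"az": 0,"grip": 20},{"dx": 0,"dy": 0,"dz": 0,"ax": 0,"ay": 0,"az": 0,"grip": 20}])

```text
time_s: 16.32
position: [0.5508, 0.3599, 0.1777]
ee_rot: [3.141, 0.0, -0.162]
force: [-0.6, -0.6, -1.7]
grip_width: 0.404
finger_force: 60.7
```

Request:
arm_command(deltas=[{"dx": 0,"dy": 0,"dz": 1,"ax": 0,"ay": 0,"az": 0,"grip": 20},{"dx": 0,"dy": 0,"dz": 0.5,"ax": 0,"ay": 0,"az": 0,"grip": 20},{"dx": 0,"dy": 0,"dz": 0,"ax": 0,"ay": 0,"az": 0,"grip": 20},{"dx": 0,"dy": 0,"dz": 0,"ax": 0,"ay": 0,"az": 0,"grip": 20}])

```text
time_s: 16.82
position: [0.551, 0.36, 0.1765]
ee_rot: [-3.142, -0.0, -0.162]
force: [0.0, -1.1, -2.3]
grip_width: 0.404
finger_force: 60.7
```

Request:
arm_command(deltas=[{"dx": 0,"dy": 0,"dz": 0.7,"ax": 0,"ay": 0,"az": 0,"grip": 20},{"dx": 0,"dy": 0,"dz": 0.7,"ax": 0,"ay": 0,"az": 0,"grip": 20},{"dx": 0,"dy": 0,"dz": 0,"ax": 0,"ay": 0,"az": 0,"grip": 20},{"dx": 0,"dy": 0,"dz": 0,"ax": 0,"ay": 0,"az": 0,"grip": 20}])

```text
time_s: 17.32
position: [0.5511, 0.36, 0.1763]
ee_rot: [-3.141, -0.001, -0.162]
force: [-4.3, -2.3, 5.7]
grip_width: 0.406
finger_force: 61.1
```

Contact: it rests on the prongs. Release and rise.

Request:
arm_command(deltas=[{"dx": 0,"dy": 0,"dz": 0,"ax": 0,"ay": 0,"az": 0,"grip": 45},{"dx": 0,"dy": 0,"dz": 0,"ax": 0,"ay": 0,"az": 0,"grip": 85},{"dx": 0,"dy": 0,"dz": 0,"ax": 0,"ay": 0,"az": 0,"grip": 85},{"dx": 0,"dy": 0,"dz": 0,"ax": 0,"ay": 0,"az": 0,"grip": 85},{"dx": 0,"dy": 0,"dz": -15,"ax": 0,"ay": 0,"az": 0,"grip": 85},{"dx": 0,"dy": 0,"dz": -45,"ax": 0,"ay": 0,"az": 0,"grip": 85},{"dx": -40,"dy": 10,"dz": -20,"ax": 0,"ay": 0,"az": 0,"grip": 85},{"dx": -40,"dy": 10,"dz": 0,"ax": 0,"ay": 0,"az": 0,"grip": 85},{"dx": 0,"dy": 0,"dz": 0,"ax": 0,"ay": 0,"az": 0,"grip": 85}])

```text
time_s: 18.45
position: [0.4665, 0.3534, 0.2566]
ee_rot: [-3.141, -0.0, -0.16]
force: [0.4, 0.1, -0.2]
grip_width: 0.998
finger_force: 0.0
```

```bash
python3 - <<'E'
from h import *
s,c,im=shot('w8')
go([.4615,.2055,.15],s['ee_rot'][2],s)
for z in(.170,.210): print(proj(c,[[.5505,.36,z]]))
m=(im.max(2)<70).astype(np.uint8);m[235:]=0
n,l,st,ce=cv2.connectedComponentsWithStats(m)
for i in range(1,n):
    if st[i,4]>300: print(st[i],ce[i])
E
```

```text
18.45 [0.4665 0.3534 0.2566] [-3.1408e+00 -5.0000e-04 -1.6030e-01] 0.9975034796288065
t 18.45 pos [0.4665 0.3534 0.2566] rpy [-3.1408e+00 -5.0000e-04 -1.6030e-01] delta mm [ 18.6 146.9 106.5] rot [-0.0008 -0.0005  0.    ]
[[231.23167685  96.978917  ]]
[[226.03886823  96.3012704 ]]
[  5   0  60  41 667] [34.58470765 19.69265367]
[  0   0  97  89 996] [45.66566265 40.79116466]
[ 343    0  110   51 2340] [389.47948718  28.57350427]
[428   0  41  34 915] [447.79125683  14.46885246]
[ 198   68   55   58 2438] [224.99917966  96.31583265]
[ 361  139   43   35 1134] [382.13844797 155.8015873 ]
```

The knob blob sits at (225,96), within 1 px of the predicted hanging spot (226,96), so the small lid hangs properly. On to the square lid.

Request:
arm_command(deltas=[{"dx": 6,"dy": 50,"dz": 0,"ax": 0,"ay": 0,"az": 0,"grip": 85},{"dx": 6,"dy": 50,"dz": 20,"ax": 0,"ay": 0,"az": 0,"grip": 85},{"dx": 6,"dy": 46,"dz": 40,"ax": 0,"ay": 0,"az": 0,"grip": 85},{"dx": 0,"dy": 0,"dz": 46,"ax": 0,"ay": 0,"az": 0,"grip": 85},{"dx": 0,"dy": 0,"dz": 0,"ax": 0,"ay": 0,"az": 0,"grip": 85},{"dx": 0,"dy": 0,"dz": 0,"ax": 0,"ay": 0,"az": 0,"grip": 85}])

```text
time_s: 19.25
position: [0.4649, 0.2067, 0.1509]
ee_rot: [-3.14, -0.003, -0.162]
force: [0.3, 0.2, 0.5]
grip_width: 0.992
finger_force: 0.0
```

```bash
cat >> h.py <<'E'
def side(P0,P1,im,c,z,sgn,half=.008,thr=2):
    "edge line near world segment P0-P1: returns midpoint-normal point and direction angle (deg)"
    g=cv2.GaussianBlur(cv2.cvtColor(np.ascontiguousarray(im),cv2.COLOR_BGR2GRAY),(3,3),0)
    P0,P1=np.array(P0),np.array(P1);d=(P1-P0)/np.linalg.norm(P1-P0);n=np.array([d[1],-d[0]]);out=[]
    for t in np.linspace(.12,.88,30):
        rr=np.arange(-half,half,.0004);Q=P0+t*(P1-P0)+rr[:,None]*n
        q=proj(c,np.c_[Q,np.full(len(Q),z)]).astype(np.float32)
        if q.min()<1 or q[:,1].max()>382 or q[:,0].max()>510: continue
        v=cv2.remap(g,q[:,0],q[:,1],1)[:,0].astype(np.float64);e=sgn*np.gradient(cv2.GaussianBlur(v,(1,7),0)[:,0]);i=e.argmax()
        if e[i]>thr: out.append(Q[i])
    out=np.array(out,np.float32)
    if len(out)<6: return None
    vx,vy,x,y=cv2.fitLine(out,cv2.DIST_HUBER,0,1e-4,1e-4).ravel();return x,y,np.degrees(np.arctan2(vy,vx))%90,len(out)
def square(ctr,ang,w,im,c,z,sgn):
    a=np.radians(ang);u=np.array([np.cos(a),np.sin(a)]);v=np.array([-u[1],u[0]]);ctr=np.array(ctr);h=w/2
    C=[ctr+h*(u-v),ctr+h*(u+v),ctr+h*(-u+v),ctr+h*(-u-v)]
    for i,(N,nm) in enumerate(zip((u,v,-u,-v),('+u','+v','-u','-v'))):
        r=side(C[i],C[(i+1)%4],im,c,z,sgn)
        if r: print(nm,'offset mm',round(float((np.array(r[:2])-ctr)@N*1000-h*1000),2),'ang',round(float(r[2]),2),'n',r[3])
        else: print(nm,None)
E
python3 - <<'E'
from h import *
s,c,im=shot('w9')
square((.4612,.2055),16.2,.100,im,c,.016,-1)
print(proj(c,[[.4612,.2055,.09]]))
m=(im.max(2)<60).astype(np.uint8);m[225:]=0
n,l,st,ce=cv2.connectedComponentsWithStats(m)
for i in range(1,n):
    if st[i,4]>300: print(st[i],ce[i])
E
```

```text
19.25 [0.4649 0.2067 0.1509] [-3.1404e+00 -2.7000e-03 -1.6210e-01] 0.9924432108486075
+u offset mm -2.64 ang 16.62 n 30
+v offset mm -1.6 ang 16.2 n 29
-u offset mm 0.88 ang 16.09 n 17
-v offset mm -0.0 ang 16.2 n 30
[[259.15052578 211.50320316]]
[   0    0   80   35 1398] [42.85765379 13.69670959]
[114   0  24 160 618] [125.43042071  76.81229773]
[330   0  25  35 505] [341.6970297   15.87920792]
[ 223    5  122   53 2196] [280.32149362  32.86065574]
[  0  78  45 117 671] [ 30.82116244 132.56631893]
[ 239  179   45   46 1710] [260.85438596 203.73859649]
```

View pics/w9b.png

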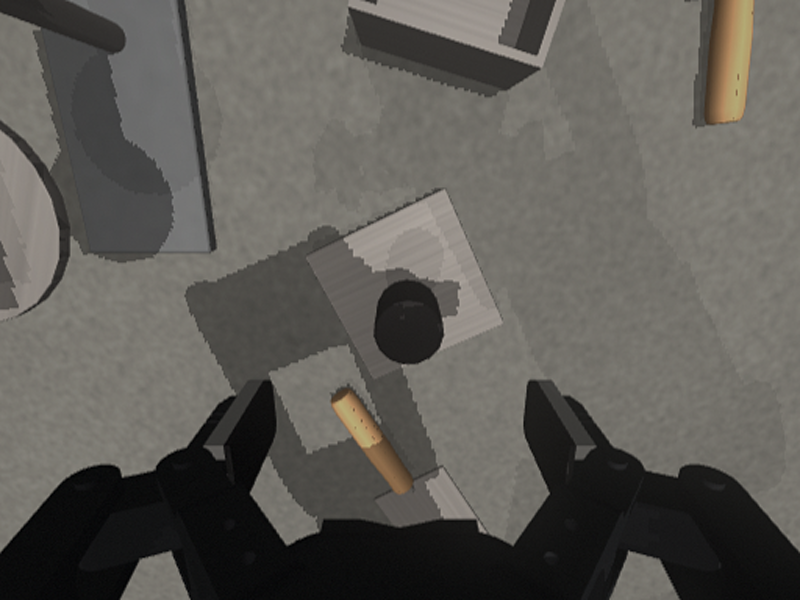

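The square lid is centred at (.460,.204) with yaw 16.2°, and the knob top is around px (408,331). Grip it.

Request:
arm_command(deltas=[{"dx": -4,"dy": 3,"dz": 40,"ax": 0,"ay": 0,"az": 0,"grip": 85},{"dx": 0,"dy": 0,"dz": 30,"ax": 0,"ay": 0,"az": 0,"grip": 85},{"dx": 0,"dy": 0,"dz": 17,"ax": 0,"ay": 0,"az": 0,"grip": 85},{"dx": 0,"dy": 0,"dz": 7,"ax": 0,"ay": 0,"az": 0,"grip": 60},{"dx": 0,"dy": 0,"dz": 0,"ax": 0,"ay": 0,"az": 0,"grip": 30},{"dx": 0,"dy": 0,"dz": 0,"ax": 0,"ay": 0,"az": 0,"grip": 20},{"dx": 0,"dy": 0,"dz": 0,"ax": 0,"ay": 0,"az": 0,"grip": 20},{"dx": 0,"dy": 0,"dz": 0,"ax": 0,"ay": 0,"az": 0,"grip": 20},{"dx": 0,"dy": 0,"dz": 0,"ax": 0,"ay": 0,"az": 0,"grip": 20}])

```text
time_s: 20.42
position: [0.4598, 0.204, 0.0564]
ee_rot: [-3.141, -0.003, -0.162]
force: [0.0, -1.4, 5.7]
grip_width: 0.407
finger_force: 59.8
```

Request:
arm_command(deltas=[{"dx": 0,"dy": 0,"dz": -20,"ax": 0,"ay": 0,"az": 0,"grip": 20},{"dx": 0,"dy": 0,"dz": -45,"ax": 0,"ay": 0,"az": 0,"grip": 20},{"dx": 0,"dy": 0,"dz": -45,"ax": 0,"ay": 0,"az": 0,"grip": 20},{"dx": 20,"dy": 19,"dz": -10,"ax": 0,"ay": 0,"az": 0,"grip": 20},{"dx": 34,"dy": 32,"dz": 0,"ax": 0,"ay": 0,"az": 0,"grip": 20},{"dx": 34,"dy": 32,"dz": 0,"ax": 0,"ay": 0,"az": 0,"grip": 20},{"dx": 26,"dy": 24,"dz": 0,"ax": 0,"ay": 0,"az": 0,"grip": 20}])

```text
time_s: 21.3
position: [0.5539, 0.0785, 0.1743]
ee_rot: [-3.141, 0.001, -0.163]
force: [0.9, 1.0, -1.3]
grip_width: 0.406
finger_force: 60.2
```

Request:
arm_command(deltas=[{"dx": 0,"dy": 0,"dz": 0,"ax": 0,"ay": 0,"az": -0.117,"grip": 20},{"dx": 0,"dy": 0,"dz": 0,"ax": 0,"ay": 0,"az": -0.15,"grip": 20},{"dx": 0,"dy": 0,"dz": 0,"ax": 0,"ay": 0,"az": -0.15,"grip": 20},{"dx": 0,"dy": 0,"dz": 0,"ax": 0,"ay": 0,"az": -0.15,"grip": 20},{"dx": 0,"dy": 0,"dz": 0,"ax": 0,"ay": 0,"az": -0.15,"grip": 20},{"dx": 0,"dy": 0,"dz": 0,"ax": 0,"ay": 0,"az": -0.15,"grip": 20},{"dx": 0,"dy": 0,"dz": 0,"ax": 0,"ay": 0,"az": 0,"grip": 20},{"dx": 0,"dy": 0,"dz": 0,"ax": 0,"ay": 0,"az": 0,"grip": 20}])

```text
time_s: 22.3
position: [0.5532, 0.0799, 0.1745]
ee_rot: [-3.141, 0.001, 0.703]
force: [0.2, -0.0, -1.9]
grip_width: 0.408
finger_force: 60.5
```

```bash
python3 - <<'E'
from h import *
s,c,im=shot('w10');p=s['position'][:2]
print('pot mouth');square((.631,.145),65.9,.084,im,c,.07,1)
z=s['position'][2]-.0564+.016
print('lid');square(p,65.9,.100,im,c,z,-1)
E
```

```text
22.3 [0.5532 0.0799 0.1745] [-3.1407e+00  8.0000e-04  7.0270e-01] 0.4077415922640664
pot mouth
+u offset mm 2.2 ang 65.26 n 21
+v offset mm -0.91 ang 65.16 n 30
-u offset mm 4.16 ang 77.17 n 30
-v offset mm 0.8 ang 65.09 n 30
lid
+u offset mm -0.24 ang 66.47 n 30
+v offset mm 0.28 ang 62.19 n 18
-u offset mm 2.18 ang 83.79 n 9
-v offset mm -0.8 ang 65.9 n 30
```

View pics/w10b.png

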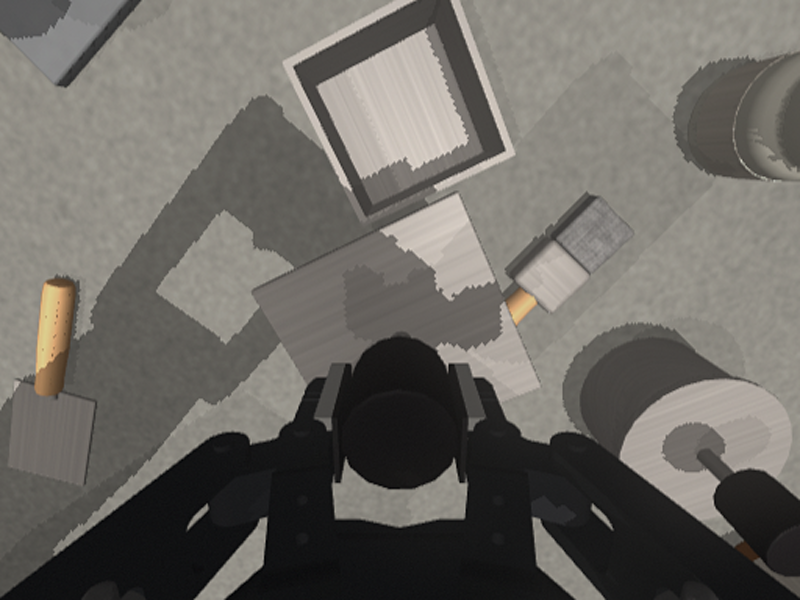

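The round lid lies flat on its pot, lower right. The square pot's outer rim corners are (284,65), (513,154), (366,222) and (463,0). The held lid's corners are (254,290), (460,193) and (540,385).

```bash
python3 - <<'E'
from h import *
s,c=pickle.load(open('w10.pkl','rb'));k=lambda L:[((u+.5)/1.5625-.5,(v+.5)/1.5625-.5) for u,v in L]
P=cast(c,k([(284,65),(513,154),(366,222)]),.07)[:,:2];print('pot',P.round(4),P[:2].mean(0),np.linalg.norm(P[0]-P[1])/2**.5,np.linalg.norm(P[0]-P[2]),np.linalg.norm(P[1]-P[2]))
L=cast(c,k([(254,290),(460,193),(540,385)]),s['position'][2]-.0564+.016)[:,:2];print('lid',L.round(4),L[[0,2]].mean(0),np.linalg.norm(L[0]-L[1]),np.linalg.norm(L[1]-L[2]))
for a in(P[2]-P[1],P[0]-P[2],L[1]-L[0],L[2]-L[1]):print(np.degrees(np.arctan2(a[1],a[0]))%90)
lid=np.array([.5526,.0799]);pot=np.array([.6327,.1467])
for a,b in((lid,pot),(L[[0,2]].mean(0),P[:2].mean(0))): go([*(s['position'][:2]+b-a),.13],s['ee_rot'][2],s)
E
```

```text
pot [[0.6099 0.2054]
 [0.6545 0.0866]
 [0.5751 0.124 ]] [0.63219542 0.14599792] 0.08977021431879961 0.08855145540273596 0.08772744316038326
lid [[0.5305 0.145 ]
 [0.6193 0.1043]
 [0.5788 0.0156]] [0.55465901 0.08031085] 0.09765528872638171 0.09749308898054176
64.73589941865771
66.8749896748387
65.35369198411915
65.45542175294702
t 22.3 pos [0.5532 0.0799 0.1745] rpy [-3.1407e+00  8.0000e-04  7.0270e-01] delta mm [104.3   0.8  44.4] rot [-0.0009  0.0008 -0.    ]
t 22.3 pos [0.5532 0.0799 0.1745] rpy [-3.1407e+00  8.0000e-04  7.0270e-01] delta mm [101.7   0.   44.4] rot [-0.0009  0.0008 -0.    ]
```

Request:
arm_command(deltas=[{"dx": 25,"dy": 0.4,"dz": 0,"ax": 0,"ay": 0,"az": 0.004,"grip": 20},{"dx": 43,"dy": 0,"dz": 0,"ax": 0,"ay": 0,"az": 0.004,"grip": 20},{"dx": 25,"dy": 0,"dz": 5,"ax": 0,"ay": 0,"az": 0,"grip": 20},{"dx": 10,"dy": 0,"dz": 10,"ax": 0,"ay": 0,"az": 0,"grip": 20},{"dx": 0,"dy": 0,"dz": 13,"ax": 0,"ay": 0,"az": 0,"grip": 20},{"dx": 0,"dy": 0,"dz": 8,"ax": 0,"ay": 0,"az": 0,"grip": 20},{"dx": 0,"dy": 0,"dz": 5,"ax": 0,"ay": 0,"az": 0,"grip": 20},{"dx": 0,"dy": 0,"dz": 4,"ax": 0,"ay": 0,"az": 0,"grip": 20},{"dx": 0,"dy": 0,"dz": 4,"ax": 0,"ay": 0,"az": 0,"grip": 20},{"dx": 0,"dy": 0,"dz": 0,"ax": 0,"ay": 0,"az": 0,"grip": 20}])

```text
time_s: 23.6
position: [0.6326, 0.1458, 0.1259]
ee_rot: [-3.141, 0.0, 0.697]
force: [0.7, -0.0, -2.4]
grip_width: 0.411
finger_force: 60.5
```

Request:
arm_command(deltas=[{"dx": 0,"dy": 0,"dz": 2,"ax": 0,"ay": 0,"az": 0,"grip": 20},{"dx": 0,"dy": 0,"dz": 2,"ax": 0,"ay": 0,"az": 0,"grip": 20},{"dx": 0,"dy": 0,"dz": 2,"ax": 0,"ay": 0,"az": 0,"grip": 20},{"dx": 0,"dy": 0,"dz": 1.5,"ax": 0,"ay": 0,"az": 0,"grip": 20},{"dx": 0,"dy": 0,"dz": 0,"ax": 0,"ay": 0,"az": 0,"grip": 20}])

```text
time_s: 24.22
position: [0.6326, 0.1459, 0.1183]
ee_rot: [-3.141, 0.0, 0.697]
force: [-0.3, -0.4, -2.1]
grip_width: 0.406
finger_force: 60.5
```

Request:
arm_command(deltas=[{"dx": 0,"dy": 0,"dz": 1,"ax": 0,"ay": 0,"az": 0,"grip": 20},{"dx": 0,"dy": 0,"dz": 1,"ax": 0,"ay": 0,"az": 0,"grip": 20},{"dx": 0,"dy": 0,"dz": 0.3,"ax": 0,"ay": 0,"az": 0,"grip": 20},{"dx": 0,"dy": 0,"dz": 0,"ax": 0,"ay": 0,"az": 0,"grip": 45},{"dx": 0,"dy": 0,"dz": 0,"ax": 0,"ay": 0,"az": 0,"grip": 85},{"dx": 0,"dy": 0,"dz": 0,"ax": 0,"ay": 0,"az": 0,"grip": 85},{"dx": 0,"dy": 0,"dz": 0,"ax": 0,"ay": 0,"az": 0,"grip": 85},{"dx": 0,"dy": 0,"dz": -12,"ax": 0,"ay": 0,"az": 0,"grip": 85},{"dx": 0,"dy": 0,"dz": -45,"ax": 0,"ay": 0,"az": 0,"grip": 85},{"dx": -20,"dy": 0,"dz": -50,"ax": 0,"ay": 0,"az": 0,"grip": 85}])

```text
time_s: 25.48
position: [0.6174, 0.1334, 0.2244]
ee_rot: [-3.141, 0.0, 0.698]
force: [0.6, 0.4, 0.1]
grip_width: 0.995
finger_force: 0.0
```

Request:
arm_command(deltas=[{"dx": -60,"dy": 0,"dz": 0,"ax": 0,"ay": 0,"az": 0,"grip": 85},{"dx": -40,"dy": 0,"dz": 0,"ax": 0,"ay": 0,"az": 0,"grip": 85},{"dx": 0,"dy": 0,"dz": 0,"ax": 0,"ay": 0,"az": 0,"grip": 85},{"dx": 0,"dy": 0,"dz": 0,"ax": 0,"ay": 0,"az": 0,"grip": 85}])

```text
time_s: 25.98
position: [0.5416, 0.0691, 0.2244]
ee_rot: [3.14, -0.002, 0.696]
force: [0.1, -0.4, -0.3]
grip_width: 0.991
finger_force: 0.0
```

```bash
python3 - <<'E'
from h import *
im=manip.snapshot('scene')[:,:,::-1]
s,c,w=shot('w11')
a=cv2.resize(w,(512,384))[0:300];b=cv2.resize(im[90:250,220:420],None,fx=1.87,fy=1.87,interpolation=cv2.INTER_CUBIC)[:300]
cv2.imwrite('pics/fin.png',np.hstack([cv2.resize(a,(420,300)),b[:, :374]]) if b.shape[0]==300 else np.hstack([cv2.resize(a,(420,300)),cv2.resize(b,(374,300))]))
square((.6324,.1462),65.4,.100,w,c,.076,-1)
print('lr',rcirc(ray(w,c,.076,.048,.064,range(0,360,5),(.602,-.1405),-1)))
E
```

```text
26.025 [0.5418 0.0693 0.2241] [ 3.1405e+00 -1.7000e-03  6.9710e-01] 0.9967919171642705
+u offset mm -0.72 ang 65.19 n 10
+v offset mm -1.56 ang 65.48 n 30
-u offset mm -1.2 ang 65.4 n 30
-v offset mm 0.04 ang 65.58 n 24
lr (array([ 6.013e-01, -1.407e-01,  5.550e-02,  4.000e-04]), 58)
```

View pics/fin.png

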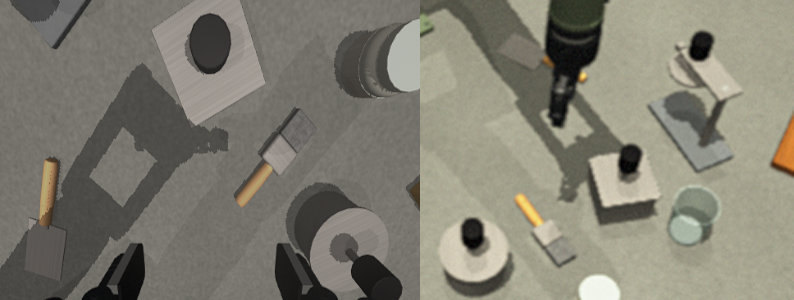

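Left is the wrist view, right the scene view. Both lids lie flat on their pots (square at about (208,50), round at about (345,255)), and the small lid hangs in the fork at about (700,50). The lid edges fit circle and square at rim height to within 2 mm.

```bash
python3 -c "
from cell import manip
print(manip.sign_off())"
```

```text
the job is handed in; nothing more can be done
None
```

The job is handed in at about 26 s of the 72 s allowed: both pots are closed with their own lids lying flat and the small lid hangs in the fork, as the last pictures showed; the hand-in returned no score.

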